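# Seat a gear case filler plug

## Task

Two small gear cases stand on the tool cart; the filler plug of one is already home, the other's stands proud with its two side pins riding on top of the collar. Without lifting that proud plug out of its port, turn it backward (anticlockwise from above) until its pins drop through the two slots of the collar, then turn it forward (clockwise) with the thread until it is fully home, and let go. Leave the plug of the other case as it is.

Things in the scene. Friction and masses are not known exactly. Their poses are not given: they have to be found in the camera images.
- plug_wing (a point): Wing centre of the proud loose plug (0.2 kg). Aluminium bar: x 44, y 14, z (up) 40 mm; grip across y from above, fingertips above the flange that starts 20 mm below. Pins along plug +-x, 43.5 mm below, 8 mm thick, to radius 32; half turn = same plug. Heights above the case's underside: 114.5 at start, 98.5 dropped, 92.5 home. Held plugs don't sink: the gripper must lower them.
- open_case: Grey fixed gear case under the proud plug, 120x100 mm, 45 high, stub shaft to -x; origin on port axis at the underside, z up. Its steel collar (radius 36 mm, top at 67 mm) has two slots, at 70 and 250 degrees anticlockwise from case x. Plug home: wing along case x. The plug starts 50 to 75 degrees clockwise of a slot; lugs 8 mm high on the collar block it forward of there. Bore play 2 mm.
- slot (a point): Middle of one of the collar's two slots (the other is opposite), 28 mm from the axis, at lip height. Pins pass within 12 degrees either way and go 16 mm down, then turn only clockwise, under the lips: level for 20 degrees, falling 6 mm by 55 degrees, level to a stop at 80; home is 70. Pins have 4 mm play upward at the slot's floor level. Axes as open_case.
- closed_plug (a joint): Turn (rad) of the plug of the other, equal gear case, the one whose plug is already home: low, pins hidden under the lips. 0 is home, grows anticlockwise.
Not all that is in view belongs to the job. What is shaped like the part that bears plug_wing but orange or pink is not meant.

How it is judged:
By the outcome, as a careful person would: the job done as asked, in the order asked, and still so for the second after the job is handed in, with the robot touching nothing.
It also fails if it takes over 35 s, if anything falls off the work surface, if the arm or the gripper's body presses on something with over 40 N, if the wrist force passes 120 N, or if a joint passes its speed limit or range.

## Robot

A 6-joint arm with a two-finger parallel gripper is mounted at the origin on a cart in front of the work surface, level with it; the furniture and walls round the work are solid. World frame = base frame: x ahead of the robot, y to its left, z up, the work surface at z = 0. Lengths are in m, angles in rad, forces in N, time in s.
With the tool pointing down it reaches from about 0.35 to 0.875 m from the base axis. Payload 4.2 kg.
Tool frame: the origin (TCP) lies on the centre line of the jaws, within the pads' length; the fingertips stand 17 mm ahead of it and the grasp point (between the pads) lies 2 mm behind it (arm.nose_length is the distance from the TCP to the fingertips, in m); z points along the fingers, y is the line along which they close (so a half turn about z gives the same grasp; the last joint's range is limited). The gripper opens to 85 mm and grips with 20 to 120 N. Pads are 22 mm wide; open, the fingers measure 114 mm over their backs; the gripper's body (76 mm by 85 mm) begins 54 mm behind the grasp point. The pads swing forward as they close: fully open they stand 13 mm farther back than shut.
Start: joints at [1.59, 0.385, 0.008, 0, -1.194, -0.259], TCP at [0.148, 0.607, 0.248] pointing down, gripper open.
Joint ranges: [-3.14, 3.14], [-1.21, 2.06], [-1.07, 1.41], [-3.16, 2.05], [-2.99, -0.16], [-3.1, 3.1]. Speed limits (rad/s): [2.79, 2.79, 3.14, 3.14, 3.14, 3.14].

## Interface

Orientations are given as a rotation vector (axis times angle).
In Python, from rig import arm gives the robot as it stands.
- The arm moves only by the tool carry_out, never from a script. Its arguments are lists of equal length, an entry for each row: "delta_pos": the shift along the world's x, y, z in units of 0.25 m (1.0 is 0.25 m), a list of three; "delta_rot": the turn, a rotation vector about the world's x, y, z in units of 60 degrees (1.0 is 60 degrees), a list of three; "claw": the opening, from 0 (shut) to 1 (fully open). A call has 1 to 8 rows; each row is the pose to reach, as a shift and turn from the pose commanded when the call began; what a row does not reach only later rows make up. A row lasts 1/8 s, in which the tool goes at most 62.5 mm and 10.7 degrees, less where a joint would pass 70% of its speed; a pose out of reach is approached as far as the arm can. A call with a number of a shift or a turn outside -1 to 1 is refused whole. A call with a gripper value outside its range is refused whole. The fingers move at their own pace and stop on an object; "grip_force" is the grip in N (left out, the last holds). Time passes only in rows, so rows that repeat a pose let the fingers close. It gives the time, the measured TCP pose, the force, the opening and the grip force at its end, in the units of the state.
- arm.sense(): the state, without advancing time (a new reading comes with each control period).
- arm.get_image(name): name is "scene" or "top" or "wrist"; returns the picture (384x512x3 uint8, red, green, blue); there is no depth.
- arm.camera_info(name): a dict with "fx", "fy", "cx", "cy" (pixels), "distortion" ([k1, k2, p1, p2, k3] as OpenCV has them; the pictures are not rectified), "rvec" (rotation vector, rad) and "tvec" (3), from world to camera coordinates, as OpenCV has them. Camera axes: x right, y down, z forward; pixel columns grow to the right and rows downward; lengths in m; the calibration is good to about 2 mm. A picture is of the moment at which its call begins: read the wrist's pose just before it. camera_info takes no time and is no camera call; for the wrist camera it gives the pose at the moment of the call.
- arm.job_done(): hands the job in; it is judged then, once.
The state is a dict: "clock": time; "joints": joint angles; "qvel": joint speeds; "joint_efforts": joint torques, N m; "tool_pos": TCP position; "eef_rot": TCP orientation; "wrist_force": force on the tool from outside, world axes, zero at the start; "moment": the same for the moment, N m; "width": finger opening in m; "gripper_force": force on a finger pad.
Only numpy, scipy, OpenCV 4.12 (cv2) and the standard library are available. Lean on these libraries where they do the work, as an engineer would, in place of code of your own. Each camera call takes 0.05 s, during which the arm holds its last target. There are 200 camera calls.

## Working session

There is one attempt and no reset: what is moved stays moved. The work goes in short steps, Python scripts to look and compute and a tool call to move; the robot and the scene stay as the last step left them, time stands still between calls to the robot, and variables do not carry over. Pictures are saved under pics/ and viewed, at most 10 in all, crops included, and the job is handed in when it is done.

Besides the shell and the picture viewer there is one more tool, called after "Call:" by a JSON object that holds its "name" and its "arguments". carry_out: Moves the arm, as the interface text tells. Its arguments: {"type":"object","properties":{"delta_pos":{"type":"array","items":{"type":"array","items":{"type":"number"}}},"delta_rot":{"type":"array","items":{"type":"array","items":{"type":"number"}}},"claw":{"type":"array","items":{"type":"number"}},"grip_force":{"type":"number"}},"required":["delta_pos","delta_rot","claw"]}

```bash
ls; mkdir -p pics
python3 - <<'E'
from rig import arm
import cv2,numpy as np
for n in("scene","top"):
    im=arm.get_image(n); cv2.imwrite(f"pics/{n}0.png",cv2.cvtColor(im,cv2.COLOR_RGB2BGR))
    c=arm.camera_info(n); print(n,{k:np.round(v,3).tolist() for k,v in c.items()})
print(arm.sense())
E
```

```text
pics
scene {'fx': 452.545, 'fy': 452.545, 'cx': 249.549, 'cy': 198.066, 'distortion': [-0.055, 0.0, 0.0, 0.0, 0.0], 'rvec': [1.014, -2.199, 1.244], 'tvec': [0.288, 0.337, 0.557]}
top {'fx': 414.523, 'fy': 414.523, 'cx': 252.928, 'cy': 197.655, 'distortion': [-0.012, 0.0, 0.0, 0.0, 0.0], 'rvec': [2.131, -2.119, 0.187], 'tvec': [-0.101, 0.582, 0.841]}
{'clock': 0.1, 'joints': array([ 1.58957730e+00,  3.85458027e-01,  6.74870852e-03, -4.50809967e-04,
       -1.19401888e+00, -2.58626276e-01]), 'qvel': array([ 3.37401248e-05, -2.57447282e-03,  3.20905217e-03,  2.67619816e-03,
        7.44945178e-04,  9.85234806e-04]), 'joint_efforts': array([ 1.14620540e-03, -3.93325138e+01,  1.88928294e+01,  4.19796556e+00,
       -2.64126691e-03,  3.36944979e-06]), 'tool_pos': array([0.14831606, 0.60662892, 0.24733627]), 'eef_rot': array([ 3.11704106e+00, -3.75869036e-01, -2.32181348e-04]), 'wrist_force': array([ 0.53147912, -0.50485136, -0.11260534]), 'moment': array([-0.02957862,  0.00177775,  0.01734251]), 'gripper_force': 0.0, 'width': 0.08553911763585216}
```

View pics/scene0.png

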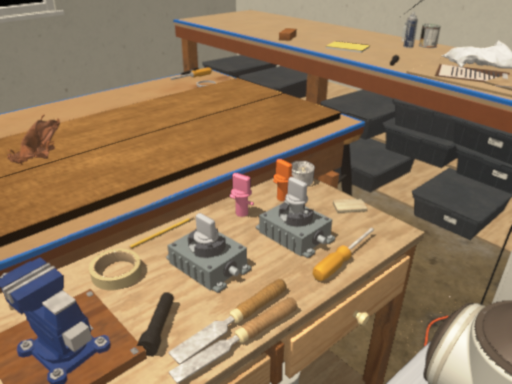

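View pics/top0.png

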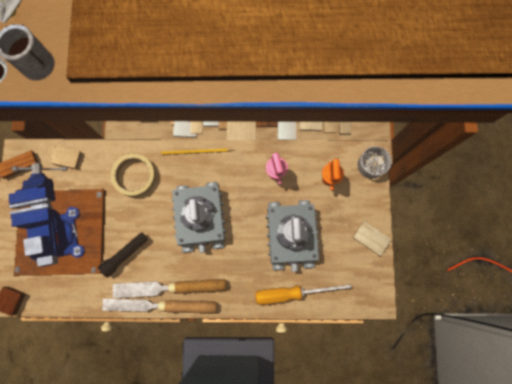

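The scene view shows two grey cases, at about (207,255) and (296,226), with the pink and orange decoys behind them. In the top view the cases are at (200,217) and (293,235). The case near (293,235) looks like the proud one, so I'll enlarge both to check.

```bash
cat > h.py <<'E'
import cv2,numpy as np
from rig import arm
def ray(n,uv,ci=None):
    c=ci or arm.camera_info(n); K=np.array([[c['fx'],0,c['cx']],[0,c['fy'],c['cy']],[0,0,1]])
    p=cv2.undistortPoints(np.array(uv,float).reshape(-1,1,2),K,np.array(c['distortion'],float))[:,0]
    R=cv2.Rodrigues(np.array(c['rvec'],float))[0]; o=-R.T@np.array(c['tvec'])
    return o,np.c_[p,np.ones(len(p))]@R
def atz(n,uv,z,ci=None):
    o,d=ray(n,uv,ci); z=np.broadcast_to(z,len(d)); return o+d*((z-o[2])/d[:,2])[:,None]
def proj(n,P,ci=None):
    c=ci or arm.camera_info(n); K=np.array([[c['fx'],0,c['cx']],[0,c['fy'],c['cy']],[0,0,1]])
    return cv2.projectPoints(np.array(P,float).reshape(-1,1,3),np.array(c['rvec'],float),np.array(c['tvec'],float),K,np.array(c['distortion'],float))[0][:,0]
E
python3 - <<'E'
import cv2,numpy as np
t=cv2.imread('pics/top0.png');s=cv2.imread('pics/scene0.png')
a=cv2.resize(t[175:275,165:325],None,fx=5,fy=5,interpolation=cv2.INTER_CUBIC)[:,:800]
cv2.imwrite('pics/topc.png',a)
cv2.imwrite('pics/scenec.png',cv2.resize(s[165:290,160:340],None,fx=4.4,fy=4.4,interpolation=cv2.INTER_CUBIC))
E
```

```text
(no output)
```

View pics/topc.png

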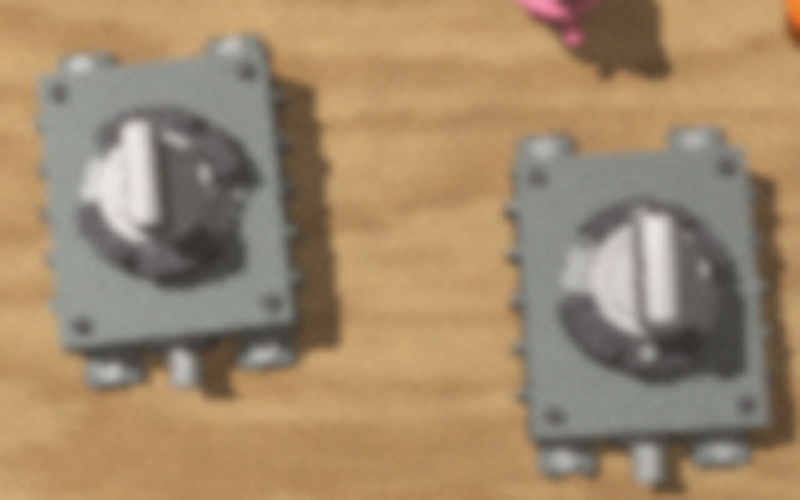

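View pics/scenec.png

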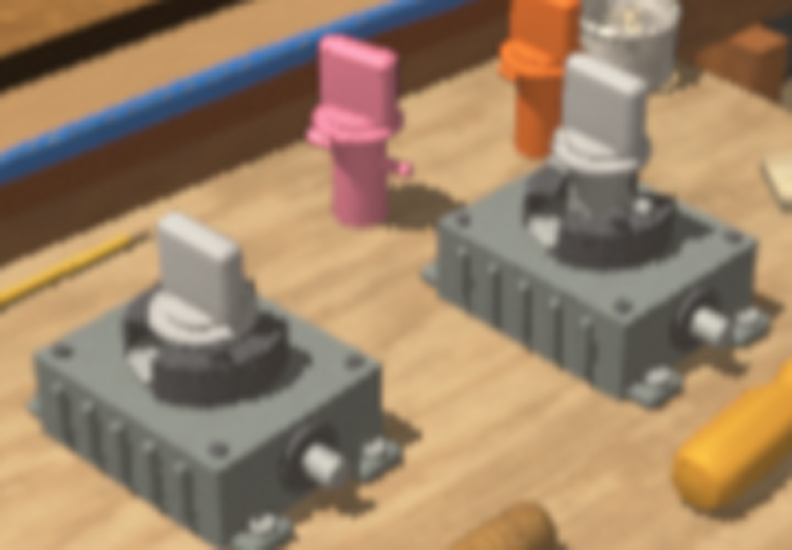

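The right-hand case is the proud one. In the crop its lid corners are at about (517,155), (745,150), (768,428) and (532,440). Its wing top runs from (655,208) to (662,325).

Run:
```python
from h import *
np.set_printoptions(precision=4,suppress=True)
f=lambda L:np.array(L,float)/5+[165,175]-.4
q=atz('top',f([(517,155),(745,150),(768,428),(532,440)]),.045)
print(q,q.mean(0)); print([np.linalg.norm(q[i]-q[i-1]) for i in range(4)])
for a,b in((2,1),(3,0)): d=q[b]-q[a]; print(np.degrees(np.arctan2(d[1],d[0])))
for a,b in((1,0),(2,3)): d=q[b]-q[a]; print(np.degrees(np.arctan2(d[1],d[0]))-90)
w=atz('top',f([(655,208),(662,325)]),.1345); print(w,w.mean(0)); d=w[0]-w[1]; print(np.linalg.norm(d),np.degrees(np.arctan2(d[1],d[0])))
g=lambda L:np.array(L,float)/4.4+[160,165]-.4
# scene: wing top 4 corners approx
w2=atz('scene',g([(572,57),(645,90)]),.1345); print(w2)
s=arm.sense();from scipy.spatial.transform import Rotation as R
print(R.from_rotvec(s['eef_rot']).as_matrix())
```

```text
[[ 0.5665 -0.1307  0.045 ]
 [ 0.5692 -0.2294  0.045 ]
 [ 0.4501 -0.2368  0.045 ]
 [ 0.4445 -0.137   0.045 ]] [ 0.5076 -0.1835  0.045 ]
[np.float64(0.12208073611258105), np.float64(0.0987410280555724), np.float64(0.11928962598779642), np.float64(0.09992636796805789)]
3.532026464729986
2.949460162578877
1.5739577229641952
3.194307651521882
[[ 0.5314 -0.1813  0.1345]
 [ 0.4862 -0.1834  0.1345]] [ 0.5088 -0.1824  0.1345]
0.04526878323741212 2.6950934245346394
[[ 0.5252 -0.1777  0.1345]
 [ 0.4811 -0.1806  0.1345]]
[[ 0.9713 -0.2377 -0.0004]
 [-0.2377 -0.9713 -0.0019]
 [ 0.0001  0.002  -1.    ]]
```

Call:
{"name": "carry_out", "arguments": {"delta_pos": [[0.13,-0.17,0],[0.27,-0.33,0],[0.4,-0.5,0],[0.53,-0.67,0],[0.67,-0.83,0],[0.8,-1,0]], "delta_rot": [[0,0,-0.15],[0,0,-0.3],[0,0,-0.45],[0,0,-0.6],[0,0,-0.76],[0,0,-0.91]], "claw": [1,1,1,1,1,1]}}

```text
clock: 0.85
tool_pos: [0.3492, 0.3556, 0.248]
eef_rot: [2.595, -1.771, -0.0]
wrist_force: [0.7, 0.2, 0.8]
width: 0.0855
gripper_force: 0.0
```

Call:
{"name": "carry_out", "arguments": {"delta_pos": [[0.1,-0.17,0],[0.2,-0.33,0],[0.3,-0.5,0],[0.4,-0.67,0],[0.5,-0.83,0],[0.6,-1,0]], "delta_rot": [[0,0,-0.15],[0,0,-0.3],[0,0,-0.45],[0,0,-0.6],[0,0,-0.76],[0,0,-0.91]], "claw": [1,1,1,1,1,1]}}

```text
clock: 1.6
tool_pos: [0.4988, 0.1057, 0.2481]
eef_rot: [1.493, -2.764, -0.0]
wrist_force: [0.5, 0.6, -0.2]
width: 0.0856
gripper_force: 0.0
```

Call:
{"name": "carry_out", "arguments": {"delta_pos": [[0.01,-0.17,0],[0.02,-0.33,0],[0.02,-0.5,0],[0.03,-0.67,0],[0.03,-0.83,0],[0.04,-1,0],[0.04,-1,0]], "delta_rot": [[0,0,-0.15],[0,0,-0.3],[0,0,-0.45],[0,0,-0.6],[0,0,-0.76],[0,0,-0.91],[0,0,-0.91]], "claw": [1,1,1,1,1,1,1]}}

```text
clock: 2.48
tool_pos: [0.5079, -0.145, 0.2476]
eef_rot: [0.06, -3.14, -0.0]
wrist_force: [0.6, -1.1, -0.8]
width: 0.0854
gripper_force: 0.0
```

Run:
```python
from h import *
np.set_printoptions(precision=4,suppress=True)
from scipy.spatial.transform import Rotation as R
s=arm.sense();print(s['clock'],s['tool_pos'],s['joints'],R.from_rotvec(s['eef_rot']).as_matrix())
c=arm.camera_info('wrist');im=arm.get_image('wrist')
cv2.imwrite('pics/w1.png',cv2.resize(im[:,:,::-1],(768,576),interpolation=cv2.INTER_CUBIC))
np.save('w1.npy',c,allow_pickle=True)
print(proj('wrist',[[.508,-.183,.1345],[.508,-.183,.067]],c)*1.5)
```

```text
2.475 [ 0.5079 -0.145   0.2476] [ 0.0292  0.2214 -0.2284 -0.     -1.1223 -1.5615] [[-0.9993 -0.0385 -0.0014]
 [-0.0385  0.9993  0.    ]
 [ 0.0014  0.0001 -1.    ]]
[[313.9673 281.6699]
 [327.0308 257.5256]]
```

View pics/w1.png

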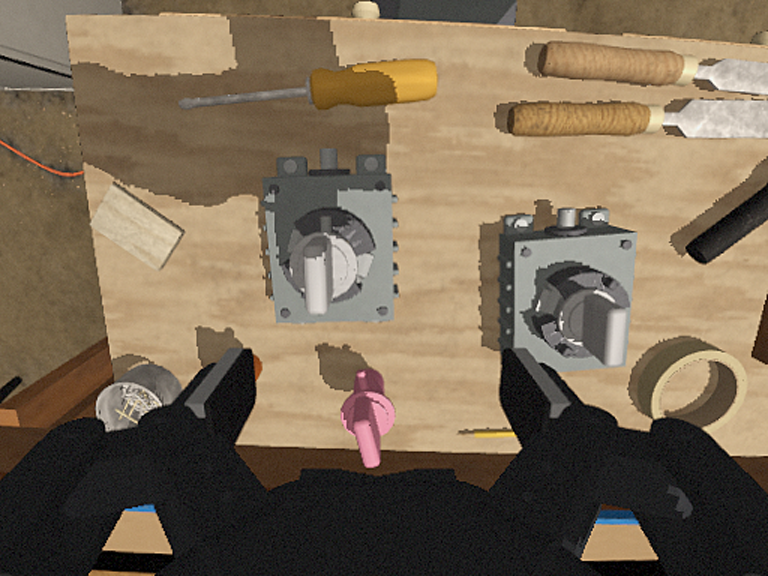

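The wrist view shows the proud plug's wing top at about (317,275), within 3 px of my estimate. I'll take an enlarged crop to refine the yaw and centre.

Run:
```python
from h import *
im=cv2.imread('pics/w1.png')
cv2.imwrite('pics/w1c.png',cv2.resize(im[145:335,255:405],None,fx=3.15,fy=3.15,interpolation=cv2.INTER_CUBIC))
```

```text
(no output)
```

View pics/w1c.png

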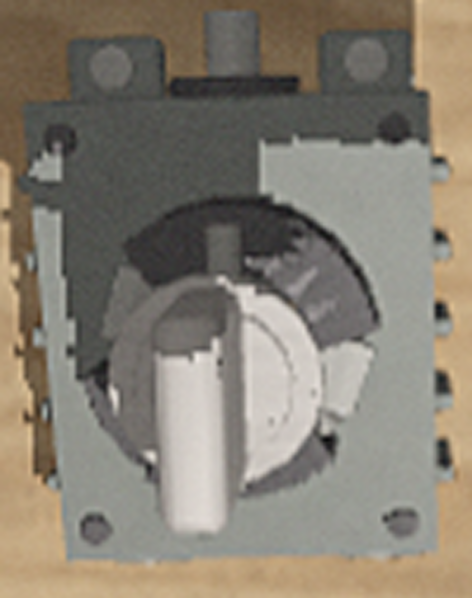

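The crop shows the wing top with corners (158,320), (228,320), (163,531) and (226,531). One pin shows at (225,250), in line with the wing. The slot gaps are at (350,380) and (120,300), and the lid corners are at (25,103), (428,92), (437,552) and (67,558).

Run:
```python
from h import *
np.set_printoptions(precision=4,suppress=True)
c=np.load('w1.npy',allow_pickle=True).item()
f=lambda L:((np.array(L,float)+.5)/3.15+[255,145])/1.5-.5
ang=lambda d:np.degrees(np.arctan2(d[1],d[0]))
q=atz('wrist',f([(25,103),(428,92),(437,552),(67,558)]),.045,c);print(q,q.mean(0))
print(ang(q[2]-q[1]),ang(q[3]-q[0]),ang(q[1]-q[0])-90,ang(q[2]-q[3])-90)
w=atz('wrist',f([(158,320),(228,320),(226,531),(163,531)]),.1345,c);print(w,w.mean(0),ang(w[3]-w[0]),ang(w[2]-w[1]))
p=atz('wrist',f([(224,225)]),.075,c);print(p, atz('wrist',f([(350,380),(120,300)]),.055,c))
```

```text
[[ 0.4511 -0.2361  0.045 ]
 [ 0.4449 -0.1373  0.045 ]
 [ 0.5646 -0.1292  0.045 ]
 [ 0.5703 -0.2289  0.045 ]] [ 0.5077 -0.1829  0.045 ]
3.863079302714314 3.4651720892416673 3.5992533322828564 3.262755224095258
[[ 0.4864 -0.1885  0.1345]
 [ 0.4859 -0.1754  0.1345]
 [ 0.5277 -0.1756  0.1345]
 [ 0.5282 -0.1879  0.1345]] [ 0.5071 -0.1818  0.1345] 0.8403387750299466 -0.2004323744224217
[[ 0.4756 -0.1834  0.075 ]] [[ 0.5156 -0.1539  0.055 ]
 [ 0.4975 -0.2114  0.055 ]]
```

Call:
{"name": "carry_out", "arguments": {"delta_pos": [[0,-0.08,0],[0,-0.15,0],[0,-0.15,-0.15],[0,-0.15,-0.28],[0,-0.15,-0.38],[0,-0.15,-0.46],[0,-0.15,-0.522],[0,-0.15,-0.522]], "delta_rot": [[0,0,-0.02],[0,0,-0.03],[0,0,-0.03],[0,0,-0.03],[0,0,-0.03],[0,0,-0.03],[0,0,-0.03],[0,0,-0.03]], "claw": [1,1,1,1,1,1,1,1]}}

```text
clock: 3.52
tool_pos: [0.5078, -0.1802, 0.1167]
eef_rot: [0.019, -3.139, -0.0]
wrist_force: [0.0, 0.2, -0.1]
width: 0.085
gripper_force: 0.0
```

Call:
{"name": "carry_out", "arguments": {"delta_pos": [[0,0,0],[0,0,0],[0,0,0],[0,0,0],[0,0,0],[0,0,0],[0,0,0],[0,0,0]], "delta_rot": [[0,0,0],[0,0,0],[0,0,0],[0,0,0],[0,0,0],[0,0,0],[0,0,0],[0,0,0]], "claw": [0.5,0.3,0.2,0.1,0.05,0,0,0], "grip_force": 50}}

```text
clock: 4.53
tool_pos: [0.5086, -0.1806, 0.1182]
eef_rot: [-0.018, 3.141, -0.001]
wrist_force: [-0.7, -0.2, 4.1]
width: 0.0131
gripper_force: 52.7
```

Call:
{"name": "carry_out", "arguments": {"delta_pos": [[0,-0.008,0],[0,-0.008,0],[0,-0.008,0],[0,-0.008,0],[0,-0.008,0],[0,-0.008,0],[0,-0.008,0],[0,-0.008,0]], "delta_rot": [[0,0,0.08],[0,0,0.2],[0,0,0.33],[0,0,0.46],[0,0,0.6],[0,0,0.74],[0,0,0.88],[0,0,1]], "claw": [0,0,0,0,0,0,0,0]}}

```text
clock: 5.52
tool_pos: [0.5078, -0.182, 0.1169]
eef_rot: [1.591, -2.708, -0.003]
wrist_force: [0.4, -0.3, -3.2]
width: 0.0132
gripper_force: 52.1
```

Call:
{"name": "carry_out", "arguments": {"delta_pos": [[0,0,0],[0,0,0],[0,0,0],[0,0,0]], "delta_rot": [[0,0,0.08],[0,0,0.17],[0,0,0.22],[0,0,0.22]], "claw": [0,0,0,0]}}

```text
clock: 6.02
tool_pos: [0.5076, -0.182, 0.1167]
eef_rot: [1.885, -2.511, -0.003]
wrist_force: [0.6, -0.3, -2.5]
width: 0.0132
gripper_force: 52.0
```

Run:
```python
from h import *
np.set_printoptions(precision=4,suppress=True)
s=arm.sense()
for k in('clock','tool_pos','joints','eef_rot','wrist_force','moment','width'):print(k,s[k])
e=s['eef_rot'];print(np.degrees(2*np.arctan2(e[1],e[0])))
b=arm.get_image('scene')[:,:,::-1][165:290,200:340]
cv2.imwrite('pics/s2.png',cv2.resize(b,None,fx=4,fy=4,interpolation=cv2.INTER_CUBIC))
```

```text
clock 6.025
tool_pos [ 0.5076 -0.182   0.1167]
joints [-0.0439  0.377  -0.3756 -0.0011 -0.8204 -0.2382]
eef_rot [ 1.8854 -2.5114 -0.0032]
wrist_force [ 0.5744 -0.2784 -2.4536]
moment [-0.0407 -0.      0.0162]
width 0.013191552183906899
-106.20748801823949
```

View pics/s2.png

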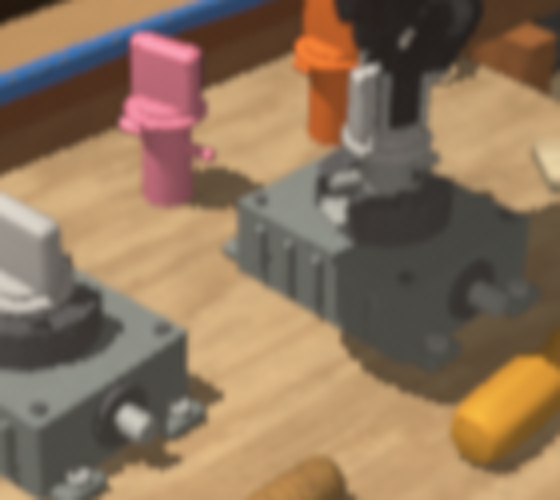

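The turn is done: the wing is at 73.8° and a pin sits over the slot at about (345,185) in the crop. Next I'll lower it carefully.

Call:
{"name": "carry_out", "arguments": {"delta_pos": [[0,0,-0.008],[0,0,-0.016],[0,0,-0.024],[0,0,-0.024]], "delta_rot": [[0,0,0],[0,0,0],[0,0,0],[0,0,0]], "claw": [0,0,0,0]}}

```text
clock: 6.58
tool_pos: [0.5082, -0.1824, 0.1115]
eef_rot: [1.887, -2.511, -0.001]
wrist_force: [-0.5, 0.6, -2.2]
width: 0.0132
gripper_force: 52.0
```

Call:
{"name": "carry_out", "arguments": {"delta_pos": [[0,0,-0.012],[0,0,-0.024],[0,0,-0.032],[0,0,-0.038],[0,0,-0.038]], "delta_rot": [[0,0,0],[0,0,0],[0,0,0],[0,0,0],[0,0,0]], "claw": [0,0,0,0,0]}}

```text
clock: 7.2
tool_pos: [0.5085, -0.1824, 0.1023]
eef_rot: [-1.888, 2.511, -0.0]
wrist_force: [0.6, -0.3, -2.9]
width: 0.0134
gripper_force: 52.0
```

Call:
{"name": "carry_out", "arguments": {"delta_pos": [[0,0,-0.004],[0,0,-0.008],[0,0,-0.008]], "delta_rot": [[0,0,0],[0,0,0],[0,0,0]], "claw": [0,0,0]}}

```text
clock: 7.58
tool_pos: [0.5086, -0.1824, 0.1021]
eef_rot: [-1.888, 2.51, -0.001]
wrist_force: [-3.6, 2.6, 9.2]
width: 0.0131
gripper_force: 53.9
```

Call:
{"name": "carry_out", "arguments": {"delta_pos": [[0,0,0.004],[0,0,0.004],[0,0,0.004],[0,0,0.0],[0,0,-0.005],[0,0,-0.01],[0,0,-0.015],[0,0,-0.02]], "delta_rot": [[0,0,-0.11],[0,0,-0.23],[0,0,-0.34],[0,0,-0.46],[0,0,-0.57],[0,0,-0.69],[0,0,-0.8],[0,0,-0.92]], "claw": [0,0,0,0,0,0,0,0]}}

```text
clock: 8.57
tool_pos: [0.51, -0.1829, 0.0972]
eef_rot: [-0.505, 3.097, -0.003]
wrist_force: [0.4, -0.9, 7.4]
width: 0.0131
gripper_force: 53.3
```

Call:
{"name": "carry_out", "arguments": {"delta_pos": [[0,0,-0.006],[0,0,-0.006],[0,0,-0.006],[0,0,-0.006]], "delta_rot": [[0,0,-0.1],[0,0,-0.2],[0,0,-0.25],[0,0,-0.25]], "claw": [0,0,0,0]}}

```text
clock: 9.07
tool_pos: [0.5102, -0.183, 0.0962]
eef_rot: [-0.102, 3.136, -0.003]
wrist_force: [-1.0, -0.3, 8.5]
width: 0.0136
gripper_force: 53.5
```

Run:
```python
from h import *
np.set_printoptions(precision=4,suppress=True)
s=arm.sense()
for k in('clock','tool_pos','eef_rot','wrist_force','moment','width'):print(k,s[k])
e=s['eef_rot'];print(np.degrees(2*np.arctan2(e[1],e[0])))
```

```text
clock 9.075
tool_pos [ 0.5102 -0.183   0.0962]
eef_rot [-0.1018  3.1356 -0.0029]
wrist_force [-0.9727 -0.3099  8.4777]
moment [-0.076   0.4581 -0.1051]
width 0.013574404320823616
183.71734639029643
```

Call:
{"name": "carry_out", "arguments": {"delta_pos": [[0,0,0.004],[0,0,0.004],[0,0,0.004],[0,0,0.004],[0,0,0.004],[0,0,0.004]], "delta_rot": [[0,0,0],[0,0,0],[0,0,0],[0,0,0],[0,0,0],[0,0,0]], "claw": [0,0.2,0.4,0.7,1,1]}}

```text
clock: 9.82
tool_pos: [0.5084, -0.1824, 0.0947]
eef_rot: [0.1, -3.14, -0.0]
wrist_force: [-0.0, -0.0, 0.7]
width: 0.0848
gripper_force: 0.0
```

Call:
{"name": "carry_out", "arguments": {"delta_pos": [[0,0,0.08],[0,0,0.2],[0,0,0.35],[0,0,0.5],[0,0.08,0.6],[0,0.15,0.6],[0,0.15,0.6]], "delta_rot": [[0,0,0],[0,0,0],[0,0,0],[0,0,0],[0,0,0],[0,0,0],[0,0,0]], "claw": [1,1,1,1,1,1,1]}}

```text
clock: 10.7
tool_pos: [0.5078, -0.1438, 0.244]
eef_rot: [0.103, -3.139, -0.001]
wrist_force: [0.1, 0.2, 0.4]
width: 0.0854
gripper_force: 0.0
```

Run:
```python
from h import *
c=arm.camera_info('wrist');im=arm.get_image('wrist')[:,:,::-1]
np.save('w3.npy',c,allow_pickle=True)
u=proj('wrist',[[.5077,-.183,.08]],c)[0]; x,y=int(u[0])-50,int(u[1])-60; print(x,y)
a=cv2.resize(im[y:y+130,x:x+100],None,fx=4,fy=4,interpolation=cv2.INTER_CUBIC)
b=cv2.resize(arm.get_image('scene')[:,:,::-1][175:290,240:340],None,fx=4,fy=4.52,interpolation=cv2.INTER_CUBIC)
b=cv2.resize(b,(400,a.shape[0]))
cv2.imwrite('pics/f.png',np.hstack([a,b]))
```

```text
164 113
```

View pics/f.png

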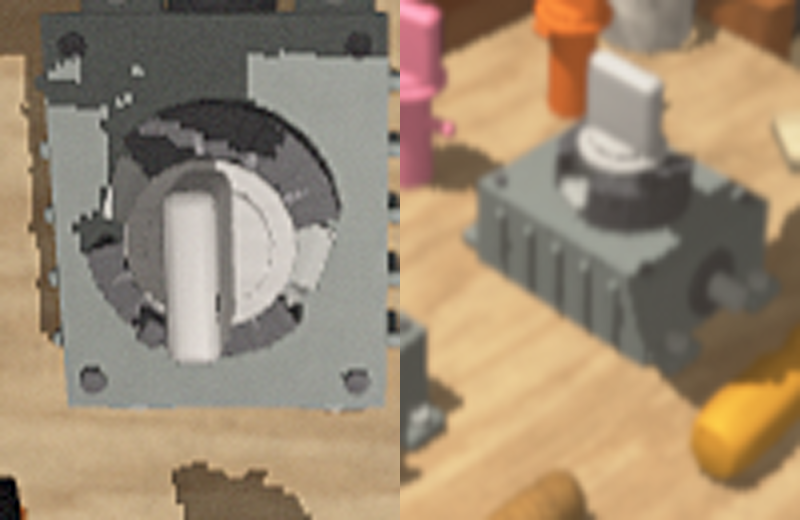

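The plug is now low with its pins hidden. The wing top runs from (189,195) to (194,358) and the lid corners are at (42,15), (385,15), (387,405) and (70,408). I'll check the final yaw.

Run:
```python
from h import *
np.set_printoptions(precision=4,suppress=True)
c=np.load('w3.npy',allow_pickle=True).item()
f=lambda L:(np.array(L,float)+.5)/4+[164,113]-.5
ang=lambda d:np.degrees(np.arctan2(d[1],d[0]))
w=atz('wrist',f([(165,197),(213,197),(218,358),(170,358)]),.1125,c)
print(w.mean(0),ang(w[3]-w[0]),ang(w[2]-w[1]),np.linalg.norm(w[3]-w[0]),np.linalg.norm(w[1]-w[0]))
q=atz('wrist',f([(42,15),(385,15),(387,405),(70,408)]),.045,c);print(q.mean(0),ang(q[2]-q[1]),ang(q[3]-q[0]))
```

```text
[ 0.5087 -0.1822  0.1125] 2.917306253693961 3.589634773902025 0.040164689471370314 0.011372159513164818
[ 0.508  -0.1828  0.045 ] 4.535874260826008 3.7258570130061655
```

```bash
python3 -c "
from rig import arm
print(arm.job_done())"
```

```text
the job is handed in; nothing more can be done
None
```

I turned the proud plug back about 73°, dropped it through the slots, screwed it clockwise to home (wing within about 1° of the case axis, about 22 mm lower) and released it; the other plug was not touched, and I handed the job in after about 11 s on the robot clock.

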